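Purge the bottle-top dispenser with one full stroke over a jar

TASK

Clear the last rinse drops from the bottle-top dispenser: stand the small open jar upright in the drip dish under its nozzle and let go of it. Then take the dispenser's piston by its cap, ease it up until you feel it come against its stop, without forcing it, press it back down fully home and let go, with the jar still in the dish and the other bottles and jars left alone.

Things in the scene. Friction and masses are not known exactly. Their poses are not given: they have to be found in the camera images.
- dispenser: Bottle-top dispenser on a fixed stand. Origin: on the table under the axis of its amber bottle (70 mm diameter), z up. Stand plate 12 mm thick, 120 wide in y, x -165 to +85 mm. Above the bottle: collar, valve block and a 33 mm barrel, topped by the cap. A nozzle arm, underside 175 mm high, runs along -x over the dish: a gripper holding the jar there must lean to -x, about 40 degrees.
- nozzle_tip (a point): The lower end of the dispenser's outlet tip, on its axis, 115 mm from the bottle axis and 138 mm above the table; 7 mm diameter. Seen from the bottle it lies to the robot's left.
- dish (a point): Centre of the floor of the drip dish, straight below the nozzle tip, 15 mm above the table. Round, 76 mm inside diameter at the floor, 80 at the rim, with a rim 7 mm high above this floor; fixed to the stand.
- jar: The small open jar to be used: greenish glass, no lid, 62 mm diameter, 85 mm high, narrowing above 61 mm height to a 52 mm mouth; wall 3 mm; about 150 g, loose. Origin: centre of its underside, z up.
- jar_rim (a point): Centre of the open jar's mouth, 85 mm above its underside.
- cap: The piston's cap, the part to grip: upright grey ribbed cylinder, 46 mm diameter, 36 mm high, on top of the barrel, 264 to 300 mm above the table when fully down. This body's origin is not in the cap but 264 mm below its underside on the bottle axis. Grip from above with the fingers closing along the dispenser's y; on its +x side a 6 mm guide rod goes down into the adjuster.
- cap_top (a point): Centre of the cap's top face: 300 mm above the table when the piston is fully down, higher by the value of piston.
- piston (a joint): Height of the piston in m: 0 fully down, positive raised. Slides straight up and down, stays where left, takes 2 to 5 N to move; may start up to 6 mm up. Its upper stop is set inside the closed adjuster and cannot be seen: anywhere from 14 to 43 mm up. The stop has a firm rubber buffer that gives 1 mm per 6 N; 25 N on it is forcing it.
- adjuster: The closed grey housing (18 x 24 x 62 mm) with a black setting knob, fixed to the barrel's +x side (away from the nozzle), 198 to 260 mm high, with the piston's hidden stop inside. Its origin is the same as the dispenser's.
- capped_jar: Bystander: larger greenish jar with a white lid, 68 mm diameter, 134 mm high, loose. Origin: centre of its underside.
- reagent_bottle: Bystander: white plastic bottle, 72 mm diameter, 190 mm high, loose. Origin: centre of its underside.
- wash_bottle: Bystander: white squeeze wash bottle with a bent spout, 64 mm diameter, 183 mm high, loose; the spout reaches 55 mm to its -x. Origin: centre of its underside.

How it is judged:
On the way, in this order (a step that is already met when the one before it is completed fails the run):
1. the open jar stands upright in the drip dish under the nozzle, let go (horizontal distance between jar_rim and nozzle_tip below 0.014 m and z of jar in the frame of dish below 0.004 m and angle between jar's own z axis and vertical below 0.1 rad and contact force between each of the arm, the fingers and jar below 0.1 N), for 0.2 s.
2. the piston is raised against its stop, with the jar under the nozzle (contact force between cap and adjuster above 1.5 N and horizontal distance between jar_rim and nozzle_tip below 0.014 m), for 0.1 s.
At the end, for the whole second after the job is handed in: The piston is down to within 2 mm; the open jar stands upright (within 6 degrees) and still on the floor of the drip dish, its mouth within 14 mm of the nozzle's axis (value of joint piston below 0.002 m and horizontal distance between jar_rim and nozzle_tip below 0.014 m and z of jar in the frame of dish below 0.004 m and angle between jar's own z axis and vertical below 0.1 rad and linear speed of jar below 0.02 m/s); the robot touches nothing.
It fails at once if the piston is forced against its stop (over 25 N) (contact force between cap and adjuster above 25 N).
It fails at once if the open jar is tipped over (past 45 degrees) (angle between jar's own z axis and vertical above 0.785 rad).
It fails at once if another jar or bottle is shifted more than 30 mm or knocked over (distance of any of capped_jar, reagent_bottle, wash_bottle from where it was at the start of the episode above 0.03 m or angle between any of capped_jar, reagent_bottle, wash_bottle's own z axis and vertical above 0.5 rad).
It also fails if it takes over 64 s, if anything falls off the work surface, if the arm or the gripper's body presses on something with over 40 N, if the wrist force passes 120 N, or if a joint passes its speed limit or range.

ROBOT

A 7-joint arm with a two-finger parallel gripper is mounted at the origin on the work surface. World frame = base frame: x ahead of the robot, y to its left, z up, the work surface at z = 0. Lengths are in m, angles in rad, forces in N, time in s.
With the tool pointing down it reaches from about 0.4 to 0.9 m from the base axis. Payload 5.5 kg.
Tool frame: the origin (TCP) lies at the very end of the fingers, on their centre line; the grasp point (between the pads) lies 19 mm behind it (r.hold_point_z is the distance from the TCP to the grasp point, in m); z points along the fingers, y is the line along which they close (so a half turn about z gives the same grasp; the last joint's range is limited). The gripper opens to 92 mm and grips with 3 to 60 N. Pads are 19 mm wide; open, the fingers measure 130 mm over their backs; the gripper's body (75 mm by 190 mm) begins 47 mm behind the grasp point.
Start: joints at [-1.057, 0.501, -0.427, 1.55, 0.221, 1.138, -0.21], TCP at [0.161, 0.63, 0.227] pointing down, gripper open.
Joint ranges: [-2.88, 2.88], [-0.31, 2.03], [-1.54, 1.56], [0.2, 2.42], [-1.41, 4.55], [0.19, 2.02], [-2.57, 2.57]. Speed limits (rad/s): [2.57, 2.57, 3.14, 3.14, 3.14, 3.14, 3.14].

INTERFACE

Orientations are given as a unit quaternion [x, y, z, w].
In Python, from workcell import r gives the robot as it stands. The module is installed in compiled form; this text tells all that it offers.
- The arm moves only by the shell command python3 -m jog 'ROWS' [FORCE]. ROWS is JSON, a list of rows, each a list of 7 numbers: the shift along the tool's x, y, z as a fraction of full scale, then the turn, a rotation vector about the tool's x, y, z as a fraction of full scale, then the finger opening in mm, from 0 to 91.8. A call has 1 to 10 rows; each row is the pose to reach, as a shift and turn from the pose commanded when the call began, along the tool's axes at that moment; what a row does not reach only later rows make up. Full scale, the value 1, is 0.12 m for a shift and 1.5 rad for a turn. A row lasts 1/10 s, in which the tool goes at most 50 mm and 8.59 degrees, less where a joint would pass 70% of its speed; a pose out of reach is approached as far as the arm can. A call with a number of a shift or a turn outside -1 to 1 is refused whole. A call with a gripper value outside its range is refused whole. The fingers move at their own pace and stop on an object; FORCE is the grip in N (left out, the last holds). Time passes only in rows, so rows that repeat a pose let the fingers close. It gives the time, the measured TCP pose, the force, the opening and the grip force at its end, in the units of the state.
- r.read_state(): the state, without advancing time (a new reading comes with each control period).
- r.snapshot(name): name is "scene" or "top" or "wrist"; returns a dict with "img" (480x640x3 uint8, blue, green, red), "intrinsics" (3x3 intrinsics, pixels), "k1" (the pictures are not rectified: a ray, as slopes to the right and down, at radius r is drawn at 1 + k1 r^2 times it, then the intrinsics apply), "pose" (4x4, takes a point from camera to world coordinates); the wrist camera has in their place "hand_eye" (4x4, takes a point from camera to tool coordinates, whose origin is the TCP and whose axes are the flange's). Camera axes: x right, y up, looking along -z (the intrinsics and any distortion apply to the point x, -y, -z); pixel columns grow to the right and rows downward; lengths in m; the calibration is good to about 2 mm. A picture is of the moment at which its call begins: read the wrist's pose just before it. There is no depth.
- r.hand_in(): hands the job in; it is judged then, once.
Trained networks look in a picture, given as the dict that the camera call returned (one of the last four; its "shot" number tells which), for a name from the list of things; names that differ only in an ending like _2 or _b are one class to them, and where a whole thing is asked for, a point or a joint stands for the part that bears it (a point fixed in the world has none). Each returns a list of dicts, best first, with "score" (0 to 1); they miss things now and then, are a little off and sometimes report something else, mostly with a low value. They report only what shows in the picture. A call takes as long as a camera call.
- r.trace(query, picture): "mask" (480x640 bool, what is visible of it) and "rect" ([left, top, right, bottom] as shares, 0 to 1, of the picture: columns of its width, rows of its height, round what is visible of it).
- r.landmark_of(query, picture): "at" ([column, row] as shares, 0 to 1, of the picture: columns of its width, rows of its height: a listed point, or the origin of a listed thing).
The state is a dict: "t": time; "joint_positions": joint angles; "qvel": joint speeds; "tau": joint torques, N m; "tcp_pos": TCP position; "orientation": TCP orientation; "ft_force": force on the tool from outside, world axes, zero at the start; "ft_torque": the same for the moment, N m; "opening": finger opening in m; "grasp_force": force on a finger pad.
Only numpy, scipy, OpenCV 4.12 (cv2) and the standard library are available. Lean on these libraries where they do the work, as an engineer would, in place of code of your own. Each camera call takes 0.05 s, during which the arm holds its last target. There are 200 camera calls.

## Working session

There is one attempt and no reset: what is moved stays moved. The work goes in short steps, Python scripts to look and compute and a shell command to move; the robot and the scene stay as the last step left them, time stands still between calls to the robot, and variables do not carry over. Pictures are saved under pics/ and viewed, at most 10 in all, crops included, and the job is handed in when it is done.

```bash
mkdir -p pics; cat > h.py <<'E'
import numpy as np, cv2
from workcell import r
from scipy.spatial.transform import Rotation as R
def T(s):
    M=np.eye(4);M[:3,:3]=R.from_quat(s["orientation"]).as_matrix();M[:3,3]=s["tcp_pos"];return M
def snap(n):
    s=r.read_state();p=r.snapshot(n)
    p["P"]=np.array(p["pose"]) if "pose" in p else T(s)@np.array(p["hand_eye"])
    return p
def ray(p,at):
    K=np.array(p["intrinsics"]);k=p["k1"]
    d=cv2.undistortPoints(np.array([[[at[0]*640,at[1]*480]]],float),K,np.array([k,0,0,0],float))[0,0]
    v=p["P"][:3,:3]@np.array([d[0],-d[1],-1]);return p["P"][:3,3],v/np.linalg.norm(v)
def atz(p,at,z):
    o,v=ray(p,at);return o+v*(z-o[2])/v[2]
def proj(p,X):
    c=np.linalg.inv(p["P"])@np.append(X,1);a,b=c[0]/-c[2],-c[1]/-c[2]
    f=1+p["k1"]*(a*a+b*b);K=np.array(p["intrinsics"]);return K[0,0]*a*f+K[0,2],K[1,1]*b*f+K[1,2]
E
python3 - <<'E'
from h import *
np.set_printoptions(precision=4,suppress=True)
Z=dict(dispenser=0,nozzle_tip=.138,dish=.015,jar=0,jar_rim=.085,cap_top=.303,capped_jar=0,reagent_bottle=0,wash_bottle=0)
for n in("scene","top"):
    p=snap(n);cv2.imwrite(f"pics/{n}0.png",p["img"]);print(n,p["P"][:3,3])
    for q,z in Z.items():
        for d in r.landmark_of(q,p)[:2]:print(q,round(d["score"],2),np.array(d["at"])*[640,480],atz(p,d["at"],z))
print(r.read_state())
E
```

```text
scene [1.242  0.1359 0.7537]
dispenser 0.85 [287.616 314.496] [ 0.636 -0.077  0.   ]
dispenser 0.38 [201.728 250.608] [ 0.4683 -0.348   0.    ]
nozzle_tip 0.67 [336.192 274.8  ] [0.6332 0.031  0.138 ]
dish 0.61 [338.176 315.6  ] [0.6326 0.035  0.015 ]
jar 0.6 [202.432 252.384] [ 0.4745 -0.3435  0.    ]
jar_rim 0.58 [191.296 229.008] [ 0.4857 -0.3497  0.085 ]
cap_top 0.64 [274.496 204.192] [ 0.643  -0.0763  0.303 ]
capped_jar 0.78 [446.976 283.92 ] [0.4826 0.2687 0.    ]
top [0.4915 0.0239 1.4317]
dispenser 0.82 [349.12  204.096] [ 0.6526 -0.0796  0.    ]
nozzle_tip 0.97 [299.2  197.28] [0.6492 0.0416 0.138 ]
dish 0.84 [300.416 207.312] [0.6398 0.0396 0.015 ]
dish 0.63 [299.904 195.504] [0.6686 0.0417 0.015 ]
jar 0.59 [453.824 283.296] [ 0.4634 -0.3438  0.    ]
jar_rim 0.79 [461.888 279.6  ] [ 0.474  -0.3411  0.085 ]
jar_rim 0.56 [357.312 192.192] [ 0.6713 -0.0919  0.085 ]
cap_top 0.69 [358.08  190.992] [ 0.6446 -0.0746  0.303 ]
cap_top 0.39 [470.784 197.616] [ 0.6385 -0.2988  0.303 ]
capped_jar 0.69 [204.416 271.392] [0.4782 0.2698 0.    ]
capped_jar 0.45 [468.096 195.792] [ 0.6824 -0.3784  0.    ]
reagent_bottle 0.56 [182.208 194.976] [ 0.6643  0.3324 -0.    ]
wash_bottle 0.61 [472.32  196.992] [ 0.6797 -0.3893  0.    ]
wash_bottle 0.42 [203.008 271.92 ] [0.4769 0.2732 0.    ]
{'t': 1.0, 'joint_positions': array([-1.0568,  0.5009, -0.427 ,  1.5504,  0.2208,  1.1383, -0.2103]), 'qvel': array([-0.0013,  0.0001,  0.0006,  0.0013, -0.0001, -0.0002, -0.0008]), 'tau': array([ -0.0013, -56.6443,  -5.8108, -27.9515,  -0.0666,   0.0206,
         0.    ]), 'tcp_pos': array([0.1613, 0.6297, 0.2267]), 'orientation': array([ 0.125 ,  0.9922,  0.    , -0.    ]), 'ft_force': array([-0.4866, -0.4869,  0.93  ]), 'ft_torque': array([-0.0005, -0.0484,  0.0014]), 'grasp_force': 0.0, 'opening': 0.09170538064638083}
```

View pics/scene0.png

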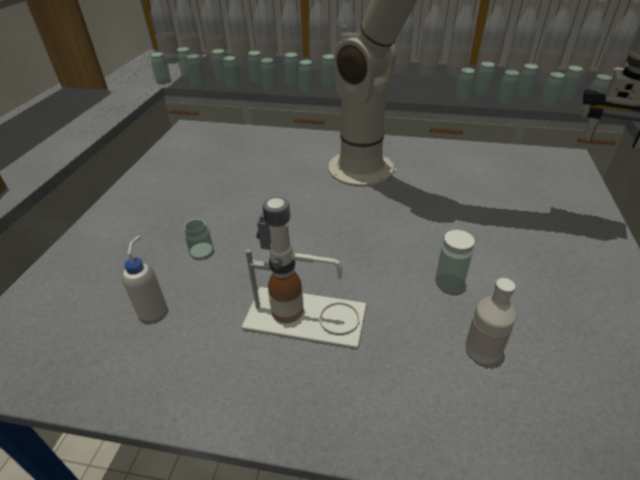

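View pics/top0.png

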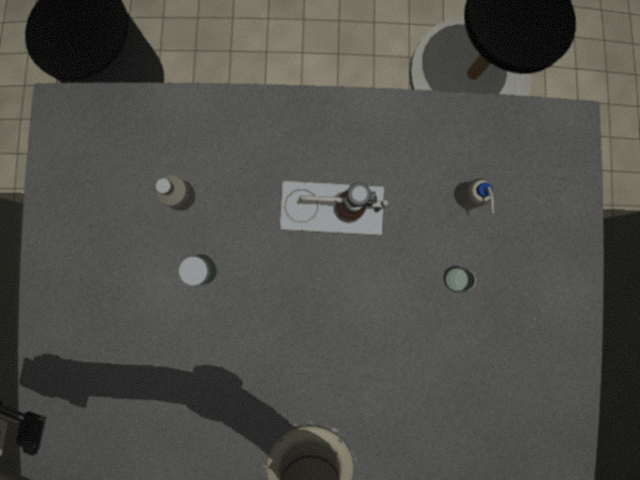

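The scene shows the dispenser mid-table with its nozzle to world +y (cap at (275,210), dish at (340,318)). The open jar is at (200,240), and the wash bottle, capped jar and reagent bottle are clear of the planned path. Next I'll work out waypoints.

```bash
cat >> h.py <<'E'
def ori(yaw,lean):  # tool y along world x turned by yaw, tool leaning to +y
    s,c=np.sin(lean),np.cos(lean)
    return R.from_euler('z',yaw)*R.from_matrix(np.array([[0,c,-s],[1,0,0],[0,-s,-c]]).T)
def plan(wps,pos=None,rot=None):
    s=r.read_state();pos=s["tcp_pos"] if pos is None else pos;rot=R.from_quat(s["orientation"]) if rot is None else rot
    for p,q in wps:
        p=np.array(p,float);d=rot.inv().apply(p-pos)/.12;w=(rot.inv()*q).as_rotvec()/1.5
        print(np.round(d,3),np.round(w,3),"rows",int(np.ceil(max(np.linalg.norm(d)*.12/.045,np.linalg.norm(w)*1.5/.14)))+0);pos,rot=p,q
E
python3 - <<'E'
from h import *
r0=R.from_quat(r.read_state()["orientation"])
D=np.pi/180
f=lambda a:ori(a*D,0)
plan([((.161,.63,.32),r0),((.21,.55,.33),f(60)),((.27,.46,.33),f(50)),((.32,.38,.33),f(40)),((.38,.29,.33),f(25)),((.40,.19,.34),f(10)),((.42,.09,.34),f(0)),((.42,-.02,.34),f(0)),((.42,-.12,.34),f(0))])
E
```

```text
[ 0.003  0.002 -0.777] [0. 0. 0.] rows 3
[-0.561 -0.545 -0.083] [ 0.    -0.     0.182] rows 3
[-0.808 -0.4    0.   ] [0.    0.    0.116] rows 3
[-0.748 -0.243  0.   ] [0.    0.    0.116] rows 3
[-0.896 -0.099  0.   ] [0.    0.    0.175] rows 3
[-0.826 -0.201 -0.083] [0.    0.    0.175] rows 3
[-0.85   0.019  0.   ] [0.    0.    0.116] rows 3
[-0.917  0.     0.   ] [0. 0. 0.] rows 3
[-0.833  0.     0.   ] [0. 0. 0.] rows 3
```

```bash

python3 -m jog '[[0,0,-0.78,0,0,0,91],[0,0,-0.78,0,0,0,91],[0,0,-0.78,0,0,0,91]]'
python3 -m jog '[[-0.56,-0.55,-0.08,0,0,0.18,91],[-0.56,-0.55,-0.08,0,0,0.18,91],[-0.56,-0.55,-0.08,0,0,0.18,91]]'
python3 -m jog '[[-0.81,-0.4,0,0,0,0.116,91],[-0.81,-0.4,0,0,0,0.116,91],[-0.81,-0.4,0,0,0,0.116,91]]'
python3 -m jog '[[-0.75,-0.24,0,0,0,0.116,91],[-0.75,-0.24,0,0,0,0.116,91],[-0.75,-0.24,0,0,0,0.116,91]]'
python3 -m jog '[[-0.9,-0.1,0,0,0,0.175,91],[-0.9,-0.1,0,0,0,0.175,91],[-0.9,-0.1,0,0,0,0.175,91]]'
python3 -m jog '[[-0.83,-0.2,-0.08,0,0,0.175,91],[-0.83,-0.2,-0.08,0,0,0.175,91],[-0.83,-0.2,-0.08,0,0,0.175,91]]'
python3 -m jog '[[-0.85,0.02,0,0,0,0.116,91],[-0.85,0.02,0,0,0,0.116,91],[-0.85,0.02,0,0,0,0.116,91]]'
```

```text
t: 1.3
tcp_pos: [0.1614, 0.6334, 0.3281]
orientation: [0.125, 0.992, 0.006, 0.001]
ft_force: [-0.7, 0.4, 0.8]
opening: 0.0911
grasp_force: 0.0
t: 1.6
tcp_pos: [0.2158, 0.5444, 0.3304]
orientation: [0.263, 0.965, -0.001, 0.002]
ft_force: [0.4, 0.5, 0.7]
opening: 0.0909
grasp_force: 0.0
t: 1.9
tcp_pos: [0.2751, 0.4541, 0.3297]
orientation: [0.344, 0.939, -0.001, 0.002]
ft_force: [0.3, -0.4, -0.6]
opening: 0.0911
grasp_force: 0.0
t: 2.2
tcp_pos: [0.3254, 0.374, 0.3298]
orientation: [0.425, 0.905, -0.001, 0.002]
ft_force: [0.4, 0.1, 0.3]
opening: 0.0909
grasp_force: 0.0
t: 2.5
tcp_pos: [0.3852, 0.2842, 0.3299]
orientation: [0.54, 0.842, -0.0, 0.001]
ft_force: [0.3, -0.4, 0.7]
opening: 0.091
grasp_force: 0.0
t: 2.8
tcp_pos: [0.4042, 0.1833, 0.3401]
orientation: [0.646, 0.764, -0.0, 0.001]
ft_force: [-0.3, 1.5, -0.0]
opening: 0.0909
grasp_force: 0.0
t: 3.1
tcp_pos: [0.4239, 0.0834, 0.3397]
orientation: [0.709, 0.706, -0.0, 0.001]
ft_force: [-0.4, 1.0, -0.5]
opening: 0.091
grasp_force: 0.0
```

```bash
cat >> h.py <<'E'
import json,os
def collect(cam,names,show=True):
    p=snap(cam);L=json.load(open("obs.json")) if os.path.exists("obs.json") else []
    for q in names:
        for d in r.landmark_of(q,p)[:1]:
            o,v=ray(p,d["at"]);L.append([q,cam,d["score"],list(o),list(v)])
            if show:print(cam,q,round(d["score"],2),np.round(np.array(d["at"])*[640,480]))
    json.dump(L,open("obs.json","w"));return p
E
python3 - <<'E'
from h import *
D=["dispenser","nozzle_tip","dish","cap_top"]
for c in("scene","top"):collect(c,D+["jar","jar_rim"],False)
p=collect("wrist",D);cv2.imwrite("pics/w1.png",p["img"])
f=lambda a:ori(0,a*np.pi/180)
plan([((.42,-.02,.34),f(0)),((.42,-.12,.34),f(0)),((.43,-.20,.32),f(15)),((.46,-.28,.27),f(30)),((.47,-.30,.23),f(45))])
E
```

```text
wrist dispenser 0.68 [453. 452.]
wrist nozzle_tip 0.81 [511. 263.]
wrist dish 0.74 [465. 233.]
[-0.906 -0.025 -0.004] [ 0.    -0.     0.002] rows 3
[-0.833  0.     0.   ] [0. 0. 0.] rows 3
[-0.667  0.083  0.167] [ 0.    -0.175  0.   ] rows 2
[-0.536  0.25   0.575] [ 0.    -0.175  0.   ] rows 3
[0.022 0.083 0.372] [ 0.    -0.175  0.   ] rows 2
```

View pics/w1.png

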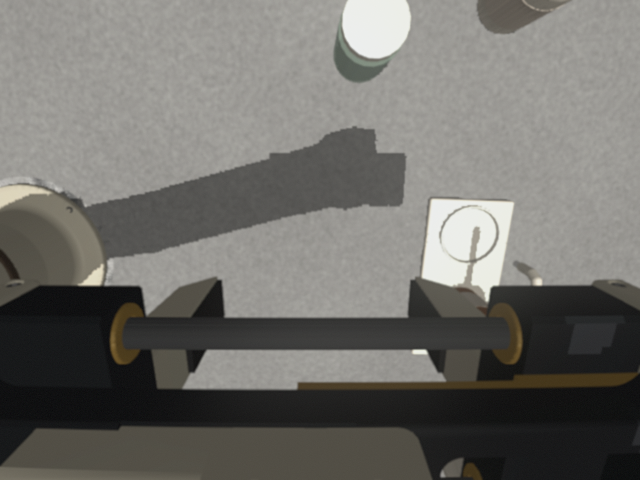

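The wrist view shows the dish at (468,233) with the nozzle arm crossing it, and the camera sits on the tool's +x side. I'll check where the camera is mounted before leaning.

```bash
python3 -c "
from h import *
print(np.round(np.array(r.snapshot('wrist')['hand_eye']),3))"
python3 -m jog '[[-0.9,-0.03,0,0,0,0,91],[-0.9,-0.03,0,0,0,0,91],[-0.9,-0.03,0,0,0,0,91]]'
python3 -m jog '[[-0.83,0,0,0,0,0,91],[-0.83,0,0,0,0,0,91],[-0.83,0,0,0,0,0,91]]'
python3 -m jog '[[-0.67,0.08,0.17,0,-0.17,0,91],[-0.67,0.08,0.17,0,-0.17,0,91],[-0.67,0.08,0.17,0,-0.17,0,91]]'
python3 - <<'E'
from h import *
for c in("wrist",):p=collect(c,["dispenser","nozzle_tip","dish","cap_top","jar","jar_rim"])
f=lambda a:ori(0,a*np.pi/180)
plan([((.46,-.28,.27),f(30)),((.47,-.30,.23),f(45))])
E
```

```text
[[-0.001  0.962  0.273  0.073]
 [ 1.     0.     0.001  0.   ]
 [ 0.     0.273 -0.962 -0.159]
 [ 0.     0.     0.     1.   ]]
t: 4.4
tcp_pos: [0.4189, -0.0251, 0.3398]
orientation: [0.709, 0.705, -0.0, 0.001]
ft_force: [0.4, -0.6, 0.3]
opening: 0.0912
grasp_force: 0.0
t: 4.7
tcp_pos: [0.4191, -0.1254, 0.34]
orientation: [0.71, 0.705, -0.001, 0.001]
ft_force: [-0.9, 0.6, 0.8]
opening: 0.0907
grasp_force: 0.0
t: 5.0
tcp_pos: [0.4289, -0.1992, 0.3176]
orientation: [0.7, 0.703, -0.091, 0.09]
ft_force: [-0.2, 0.8, -0.6]
opening: 0.091
grasp_force: 0.0
wrist dispenser 0.86 [505.  30.]
wrist nozzle_tip 0.19 [341. 238.]
wrist jar 0.78 [344. 238.]
wrist jar_rim 0.95 [347. 272.]
[-0.552  0.248  0.571] [ 0.001 -0.18   0.002] rows 3
[0.022 0.083 0.372] [ 0.    -0.175  0.   ] rows 2
```

```bash

python3 -m jog '[[-0.55,0.25,0.57,0,-0.18,0,91],[-0.55,0.25,0.57,0,-0.18,0,91],[-0.55,0.25,0.57,0,-0.18,0,91]]'
python3 -m jog '[[0.02,0.08,0.37,0,-0.17,0,91],[0.02,0.08,0.37,0,-0.17,0,91],[0.02,0.08,0.37,0,-0.17,0,91],[0.02,0.08,0.37,0,-0.17,0,91]]'
python3 - <<'E'
from h import *
p=collect("wrist",["jar","jar_rim"])
cv2.imwrite("pics/w2.png",p["img"])
for q,z in(("jar",0),("jar_rim",.085)):
  for l in json.load(open("obs.json")):
    if l[0]==q:
      o,v=map(np.array,l[3:]);print(q,l[1],round(l[2],2),np.round(o+v*(z-o[2])/v[2],4))
E
```

```text
t: 5.65
tcp_pos: [0.4583, -0.2806, 0.2653]
orientation: [0.681, 0.685, -0.187, 0.182]
ft_force: [-0.9, -0.1, 0.2]
opening: 0.0909
grasp_force: 0.0
t: 6.05
tcp_pos: [0.4699, -0.2996, 0.2304]
orientation: [0.653, 0.656, -0.268, 0.268]
ft_force: [0.6, -0.6, 0.5]
opening: 0.091
grasp_force: 0.0
wrist jar 0.55 [317.  87.]
wrist jar_rim 0.76 [318. 153.]
jar scene 0.77 [ 0.473  -0.3502  0.    ]
jar top 0.9 [ 0.4667 -0.3502  0.    ]
jar wrist 0.78 [ 0.4704 -0.3501  0.    ]
jar wrist 0.55 [ 0.4706 -0.3531  0.    ]
jar_rim scene 0.91 [ 0.4833 -0.3448  0.085 ]
jar_rim top 0.72 [ 0.4795 -0.3516  0.085 ]
jar_rim wrist 0.95 [ 0.4687 -0.351   0.085 ]
jar_rim wrist 0.76 [ 0.4719 -0.3531  0.085 ]
```

View pics/w2.png

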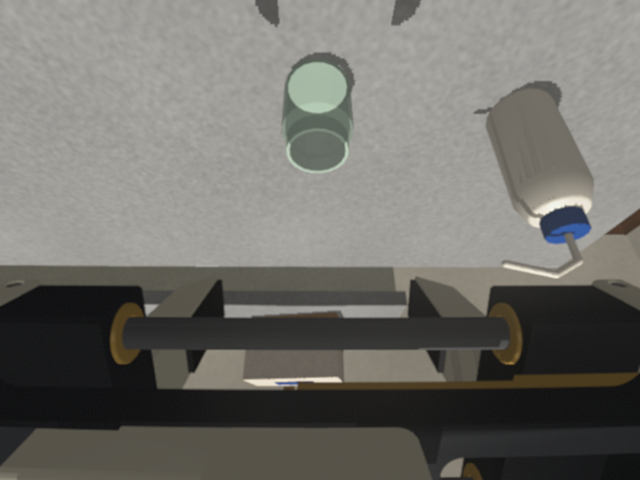

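The jar is upright and centred between the fingers (mouth (318,152), base (317,87)). The wash bottle is well to the side. I'll descend over the jar along the finger axis.

```bash
python3 - <<'E'
from h import *
f=ori(0,np.pi/4)
plan([((.471,-.285,.117),f),((.471,-.3626,.0394),f)])
E
```

```text
[0.769 0.005 0.586] [ 0.002 -0.005 -0.001] rows 3
[-0.     0.     0.915] [0. 0. 0.] rows 3
```

```bash

python3 -m jog '[[0.4,0,0.3,0,0,0,91],[0.77,0.005,0.586,0,0,0,91],[0.77,0.005,0.586,0,0,0,91],[0.77,0.005,0.586,0,0,0,91]]'
python3 -m jog '[[0,0,0.3,0,0,0,91],[0,0,0.6,0,0,0,91],[0,0,0.8,0,0,0,91],[0,0,0.9,0,0,0,91],[0,0,0.915,0,0,0,91],[0,0,0.915,0,0,0,91]]'
python3 - <<'E'
from h import *
p=collect("wrist",["jar","jar_rim"])
cv2.imwrite("pics/w3.png",p["img"])
plan([((.471,-.3626,.0394),ori(0,np.pi/4))])
E
```

```text
t: 6.6
tcp_pos: [0.4693, -0.2844, 0.114]
orientation: [0.653, 0.655, -0.269, 0.268]
ft_force: [0.3, -0.3, -0.8]
opening: 0.0909
grasp_force: 0.0
t: 7.2
tcp_pos: [0.4712, -0.3615, 0.0381]
orientation: [0.653, 0.655, -0.268, 0.27]
ft_force: [-0.0, -0.2, 0.9]
opening: 0.0907
grasp_force: 0.0
wrist jar 0.8 [314. 220.]
[-0.022 -0.005  0.003] [ 0.003 -0.004  0.001] rows 1
```

View pics/w3.png

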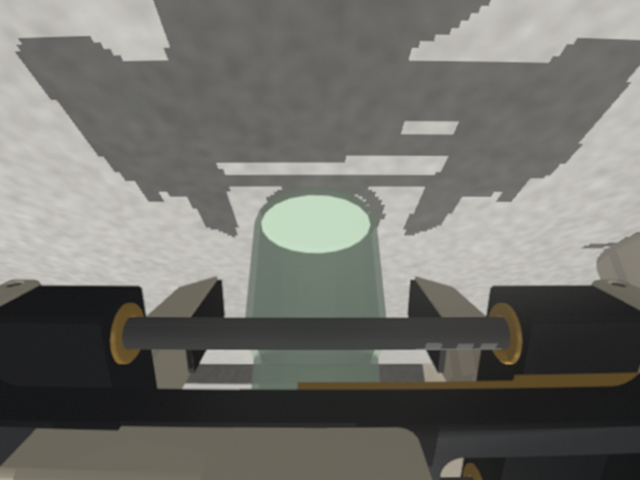

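The jar is centred between the fingers (edges at 250 and 385, fingertips at 222 and 412). I'll close and lift.

```bash

python3 -m jog '[[0,0,0,0,0,0,50],[0,0,0,0,0,0,50],[0,0,0,0,0,0,50],[0,0,0,0,0,0,50],[0,0,0,0,0,0,50],[0,0,0,0,0,0,50],[0,0,0,0,0,0,50],[0,0,0,0,0,0,50]]' 18
python3 -m jog '[[-0.05,0,-0.05,0,0,0,50],[-0.15,0,-0.15,0,0,0,50],[-0.25,0,-0.25,0,0,0,50],[-0.3,0,-0.3,0,0,0,50],[-0.3,0,-0.3,0,0,0,50]]'
python3 - <<'E'
from h import *
p=collect("wrist",["jar"])
for l in json.load(open("obs.json")):
  z=dict(dispenser=0,nozzle_tip=.138,dish=.015,cap_top=.302).get(l[0])
  if z is not None:
    o,v=map(np.array,l[3:]);print(l[0],l[1],round(l[2],2),np.round(o+v*(z-o[2])/v[2],4))
f=ori(0,np.pi/4)
plan([((.43,-.26,.10),f),((.43,-.15,.10),f),((.43,-.04,.10),f),((.43,.04,.10),f)])
E
```

```text
t: 8.15
tcp_pos: [0.4704, -0.3613, 0.0369]
orientation: [0.653, 0.655, -0.268, 0.269]
ft_force: [0.5, 1.2, 1.1]
opening: 0.0571
grasp_force: 17.8
t: 8.65
tcp_pos: [0.4707, -0.3619, 0.089]
orientation: [0.654, 0.654, -0.268, 0.27]
ft_force: [0.4, 0.1, -2.4]
opening: 0.0568
grasp_force: 17.7
wrist jar 0.82 [315. 222.]
dispenser scene 0.62 [ 0.6339 -0.0742  0.    ]
nozzle_tip scene 0.91 [0.6293 0.0399 0.138 ]
dish scene 0.76 [0.6397 0.0366 0.015 ]
cap_top scene 0.96 [ 0.6333 -0.0788  0.302 ]
dispenser top 0.67 [ 0.6422 -0.0833  0.    ]
nozzle_tip top 0.65 [0.647  0.0317 0.138 ]
dish top 0.58 [0.6309 0.0354 0.015 ]
cap_top top 0.64 [ 0.646  -0.0778  0.302 ]
dispenser wrist 0.68 [ 0.672  -0.3757  0.    ]
nozzle_tip wrist 0.81 [0.6368 0.0355 0.138 ]
dish wrist 0.74 [0.6358 0.0374 0.015 ]
dispenser wrist 0.86 [ 0.6402 -0.0802  0.    ]
nozzle_tip wrist 0.19 [ 0.4548 -0.2706  0.138 ]
[ 0.529 -0.333 -0.668] [ 0.002 -0.004  0.001] rows 3
[ 0.648  0.    -0.648] [0. 0. 0.] rows 3
[ 0.648  0.    -0.648] [0. 0. 0.] rows 3
[ 0.471  0.    -0.471] [0. 0. 0.] rows 2
```

```bash

python3 -m jog '[[0.2,-0.1,-0.25,0,0,0,50],[0.53,-0.33,-0.67,0,0,0,50],[0.53,-0.33,-0.67,0,0,0,50],[0.53,-0.33,-0.67,0,0,0,50]]'
python3 -m jog '[[0.65,0,-0.65,0,0,0,50],[0.65,0,-0.65,0,0,0,50],[0.65,0,-0.65,0,0,0,50]]'
python3 - <<'E'
from h import *
for i in range(4):
  for c in("scene","top"):p=collect(c,["dispenser","nozzle_tip","dish","cap_top"],False)
L=json.load(open("obs.json"))
for q,z in dict(dispenser=0,nozzle_tip=.138,dish=.015,cap_top=.302).items():
  for c in("scene","top"):
    X=[np.array(l[3])+np.array(l[4])*(z-l[3][2])/l[4][2] for l in L if l[0]==q and l[1]==c]
    X=np.array(X)[:,:2];m=np.median(X,0);X=X[np.linalg.norm(X-m,axis=1)<.03];print(q,c,len(X),X.mean(0).round(4),X.std(0).round(4))
p=snap("scene")
d=r.trace("jar",p);print([(round(x["score"],2),np.round(x["rect"],3)) for x in d[:2]])
s=r.read_state();u,v=map(int,proj(p,s["tcp_pos"]))
a,b=max(u-130,0),max(v-100,0);cv2.imwrite("pics/s4.png",cv2.resize(p["img"][b:b+200,a:a+260],None,fx=3,fy=3));print(s["tcp_pos"],u,v)
E
```

```text
t: 9.15
tcp_pos: [0.43, -0.2567, 0.099]
orientation: [0.651, 0.657, -0.268, 0.269]
ft_force: [0.2, -0.6, -0.8]
opening: 0.0569
grasp_force: 17.7
t: 9.45
tcp_pos: [0.4325, -0.1442, 0.0994]
orientation: [0.651, 0.658, -0.266, 0.269]
ft_force: [0.7, -0.9, -1.9]
opening: 0.0567
grasp_force: 17.7
dispenser scene 5 [ 0.6337 -0.0744] [0.0033 0.0026]
dispenser top 5 [ 0.6455 -0.0823] [0.0038 0.0028]
nozzle_tip scene 5 [0.6278 0.0351] [0.0033 0.0032]
nozzle_tip top 5 [0.6468 0.0382] [0.0016 0.004 ]
dish scene 5 [0.6365 0.036 ] [0.0035 0.0022]
dish top 5 [0.6386 0.0395] [0.0049 0.004 ]
cap_top scene 5 [ 0.6322 -0.0779] [0.0027 0.0016]
cap_top top 5 [ 0.6419 -0.0774] [0.0021 0.0015]
[(0.2, array([0.4  , 0.453, 0.423, 0.519]))]
[ 0.43001068 -0.14967586  0.10083313] 276 218
```

View pics/s4.png

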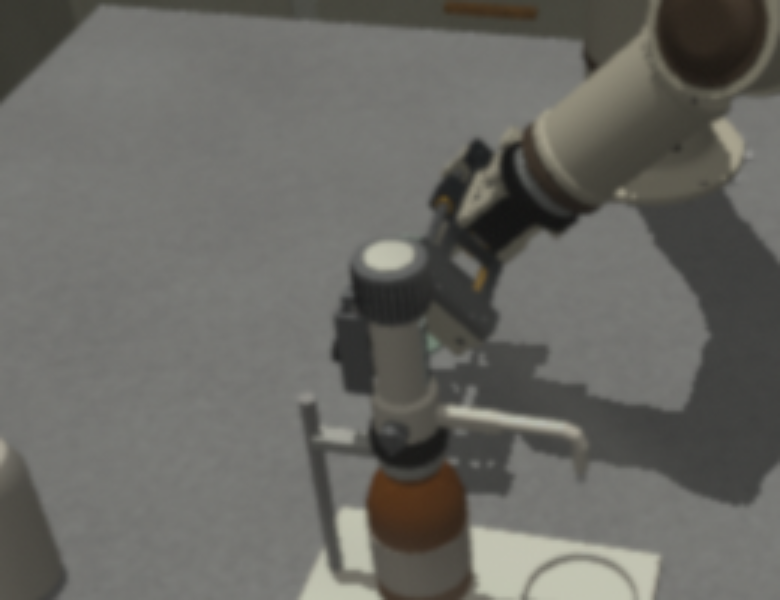

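The scene crop shows the gripper holding the jar behind the dispenser, clear of it. I'll keep moving and come in under the nozzle from the robot's side.

```bash

python3 - <<'E'
from h import *
f=ori(0,np.pi/4)
plan([((.43,-.05,.09),f),((.43,.0335,.07),f),((.52,.0335,.067),f),((.59,.0335,.067),f)])
E
```

```text
[ 0.654  0.002 -0.52 ] [ 0.001 -0.004  0.001] rows 3
[ 0.61   0.    -0.374] [0. 0. 0.] rows 2
[0.018 0.75  0.018] [0. 0. 0.] rows 3
[0.    0.583 0.   ] [0. 0. 0.] rows 2
```

```bash

python3 -m jog '[[0.65,0,-0.52,0,0,0,50],[0.65,0,-0.52,0,0,0,50],[0.65,0,-0.52,0,0,0,50]]'
python3 -m jog '[[0.61,0,-0.37,0,0,0,50],[0.61,0,-0.37,0,0,0,50],[0.61,0,-0.37,0,0,0,50]]'
python3 -m jog '[[0.02,0.25,0.02,0,0,0,50],[0.02,0.5,0.02,0,0,0,50],[0.02,0.75,0.02,0,0,0,50],[0.02,0.75,0.02,0,0,0,50]]'
python3 - <<'E'
from h import *
for i in range(3):
  p=collect("wrist",["nozzle_tip","dish","jar","dispenser"],True)
  P=r.read_state()["tcp_pos"]
L=json.load(open("obs.json"))[-12:]
for l in L:
  z=dict(dispenser=0,nozzle_tip=.138,dish=.015,jar=P[2]-.037).get(l[0])
  o,v=map(np.array,l[3:]);print(l[0],round(l[2],2),np.round(o+v*(z-o[2])/v[2],4))
cv2.imwrite("pics/w5.png",p["img"]);print(P)
f=ori(0,np.pi/4)
plan([((.59,.0335,.067),f)])
E
```

```text
t: 11.85
tcp_pos: [0.4321, -0.042, 0.0885]
orientation: [0.651, 0.659, -0.264, 0.269]
ft_force: [1.3, -0.2, -0.9]
opening: 0.0568
grasp_force: 17.7
t: 12.15
tcp_pos: [0.4304, 0.0396, 0.0684]
orientation: [0.651, 0.658, -0.265, 0.268]
ft_force: [-1.0, 0.2, -1.6]
opening: 0.0567
grasp_force: 17.7
t: 12.55
tcp_pos: [0.5235, 0.0317, 0.0677]
orientation: [0.654, 0.654, -0.267, 0.271]
ft_force: [-0.3, -0.2, -1.8]
opening: 0.0569
grasp_force: 17.7
wrist dish 0.92 [527. 202.]
wrist jar 0.91 [315. 223.]
wrist dispenser 0.63 [447. 266.]
wrist dish 0.75 [534. 210.]
wrist jar 0.6 [312. 222.]
wrist dispenser 0.83 [456. 271.]
wrist dish 0.6 [532. 203.]
wrist jar 0.71 [317. 222.]
wrist dispenser 0.76 [453. 270.]
nozzle_tip 0.65 [0.6492 0.0389 0.138 ]
dish 0.64 [0.6447 0.0458 0.015 ]Traceback (most recent call last):
  File "<stdin>", line 8, in <module>
TypeError: unsupported operand type(s) for -: 'NoneType' and 'float'
```

```bash

python3 - <<'E'
from h import *
P=r.read_state()["tcp_pos"]
for l in json.load(open("obs.json"))[-9:]:
  z=dict(dispenser=0,dish=.015,jar=P[2]-.037)[l[0]]
  o,v=map(np.array,l[3:]);print(l[0],round(l[2],2),np.round(o+v*(z-o[2])/v[2],4))
p=snap("wrist")
cv2.imwrite("pics/w5.png",p["img"]);print(P)
f=ori(0,np.pi/4)
plan([((.59,.0335,.067),f)])
E
```

```text
dish 0.92 [0.6419 0.0369 0.015 ]
jar 0.91 [0.5234 0.0391 0.0301]
dispenser 0.63 [ 0.6371 -0.0784  0.    ]
dish 0.75 [0.6428 0.0325 0.015 ]
jar 0.6 [0.516  0.0427 0.0301]
dispenser 0.83 [ 0.6411 -0.0833  0.    ]
dish 0.6 [0.6394 0.0395 0.015 ]
jar 0.71 [0.5195 0.0422 0.0301]
dispenser 0.76 [ 0.639  -0.0808  0.    ]
[0.51944381 0.03325823 0.06707152]
[0.    0.588 0.   ] [ 0.001 -0.004  0.001] rows 2
```

View pics/w5.png

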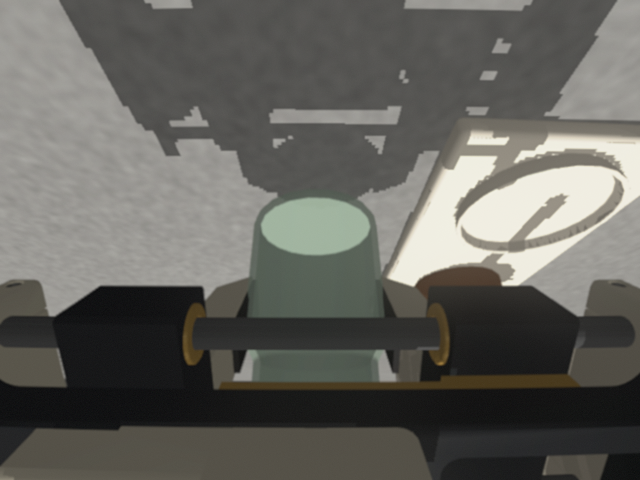

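The jar is held straight, with its base at (315,223), and the dish ring spans columns 457–626 and rows 153–250. I'll fit the dish position to the ring.

```bash

python3 - <<'E'
from h import *
from scipy.optimize import least_squares
p=snap("wrist");a=np.linspace(0,2*np.pi,180)
def ext(X,z,rad):
    q=np.array([proj(p,[X[0]+rad*np.cos(t),X[1]+rad*np.sin(t),z]) for t in a]);return np.r_[q.min(0),q.max(0)]
for rad in(.040,.042):
  s=least_squares(lambda X:ext(X,.022,rad)-[457,153,626,250],[.64,.037],x_scale=.01,diff_step=1e-3);print("dish",rad,s.x,s.fun)
z=r.read_state()["tcp_pos"][2]-.037
s=least_squares(lambda X:ext(X,z+.003,X[2])-[261,198,370,255],[.52,.04,.03],diff_step=1e-3);print("jar inner floor",s.x,s.fun)
E
python3 -m jog '[[0,0.2,0,0,0,0,50],[0,0.4,0,0,0,0,50],[0,0.58,0,0,0,0,50],[0,0.58,0,0,0,0,50]]'
python3 - <<'E'
from h import *
p=snap("wrist")
cv2.imwrite("pics/w6.png",p["img"]);print(r.read_state()["tcp_pos"])
for q in("dish","jar"):
  for i in range(3):
    d=r.landmark_of(q,p)
    if d:print(q,np.array(d[0]["at"])*[640,480],atz(p,d[0]["at"],.015 if q=="dish" else .03))
E
```

```text
dish 0.04 [0.6365077  0.04412036] [-0.22804784  2.76558038  0.1628502  -5.61338941]
dish 0.042 [0.63729119 0.04197511] [-3.87146651  3.02215706  3.38239597 -2.48713863]
jar inner floor [0.51924018 0.03900417 0.02830227] [ 0.02262827 -0.03801056 -0.0225901   0.04973429]
t: 13.8
tcp_pos: [0.592, 0.0327, 0.0675]
orientation: [0.654, 0.654, -0.267, 0.27]
ft_force: [-0.2, -0.7, -1.9]
opening: 0.0567
grasp_force: 17.7
[0.58995344 0.03287514 0.06701518]
dish [401.408 204.   ] [0.63977863 0.03605384 0.015     ]
dish [401.408 204.   ] [0.63977863 0.03605384 0.015     ]
dish [401.408 204.   ] [0.63977863 0.03605384 0.015     ]
jar [312.896 219.888] [0.59051766 0.04306856 0.03      ]
jar [312.896 219.888] [0.59051766 0.04306856 0.03      ]
jar [312.896 219.888] [0.59051766 0.04306856 0.03      ]
```

View pics/w6.png

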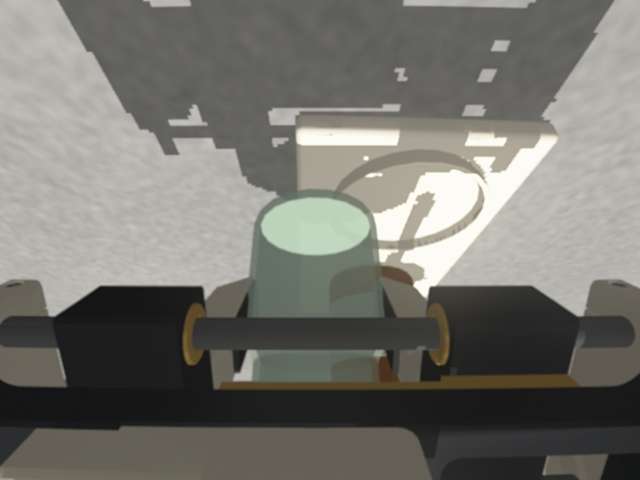

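```bash

python3 - <<'E'
from h import *
from scipy.optimize import least_squares
p=snap("wrist");a=np.linspace(0,2*np.pi,180)
def ext(X,z,rad):
    q=np.array([proj(p,[X[0]+rad*np.cos(t),X[1]+rad*np.sin(t),z]) for t in a]);return np.r_[q.min(0),q.max(0)]
for z,rad in((.022,.040),(.022,.042)):
  s=least_squares(lambda X:ext(X,z,rad)-[334,150,489,248],[.64,.037],x_scale=.01,diff_step=1e-3);print("dish",rad,s.x,s.fun)
z=r.read_state()["tcp_pos"][2]-.037
s=least_squares(lambda X:ext(X,z+.003,X[2])-[261,198,370,255],[.59,.04,.03],diff_step=1e-3);print("jar inner floor",s.x,s.fun)
# plate left edge corners z .012
for c in((297,127),(398,300)):pass
print("plate corners",atz(p,(297/640,115/480),.012),atz(p,(556/640,128/480),.012))
E
```

```text
dish 0.04 [0.63688199 0.04558425] [-1.65123426  2.74665596  1.53020598 -4.29479636]
dish 0.042 [0.63717091 0.04352431] [-5.02460298  2.85136018  4.67244798 -1.18533146]
jar inner floor [0.58804431 0.0395397  0.02828473] [ 0.02050946 -0.03445749 -0.02047516  0.04508655]
plate corners [0.58022731 0.09667792 0.012     ] [0.69214671 0.09112785 0.012     ]
```

```bash

python3 - <<'E'
from h import *
p=snap("wrist")
for y in(.085,.09,.095):print(y,[np.round(proj(p,[.63,y,z])) for z in(.012,0)])
print("ring near/far rows for cy=.037,.043")
for cy in(.037,.043):print([np.round(proj(p,[.637,cy+d,z])) for d,z in((.040,.022),(.042,.022),(.038,.015),(-.04,.022),(-.038,.015))])
g=p["img"][90:260,460:475].mean((1,2))
print(np.round(p["img"][100:160,300:330].mean((1,2))).astype(int))
cv2.imwrite("pics/w7.png",cv2.resize(p["img"][100:260,280:570],None,fx=2.7,fy=2.7,interpolation=cv2.INTER_CUBIC))
E
```

```text
0.085 [array([410., 137.]), array([407., 118.])]
0.09 [array([413., 128.]), array([409., 109.])]
0.095 [array([416., 119.]), array([412., 100.])]
ring near/far rows for cy=.037,.043
[array([425., 166.]), array([426., 163.]), array([421., 157.]), array([391., 250.]), array([390., 239.])]
[array([428., 157.]), array([430., 153.]), array([425., 148.]), array([393., 246.]), array([392., 234.])]
[ 99  98  98  97  97  96  96  96  97 120 158 176 179 170 144 124 120 121
 123 127 128 130 130 130 126 124 125 126 130 140 155 179 197 208 214 217
 216 215 223 225 224 223 221 210 176 148 147 148 148 148 148 148 148 148
 148 148 148 148 148 148]
```

View pics/w7.png

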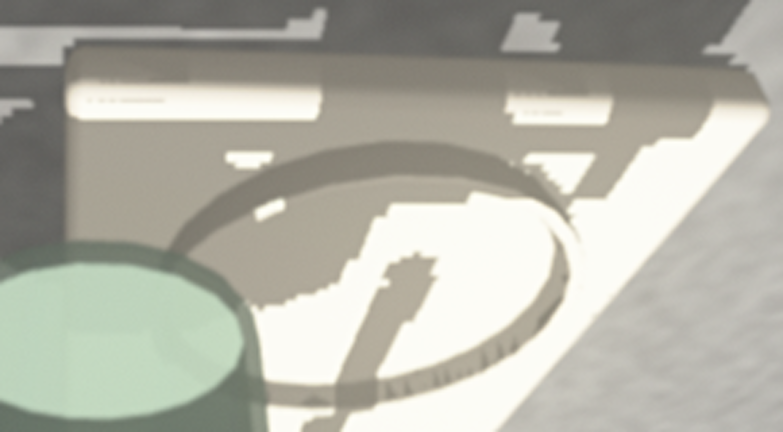

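The ring's rim top is at rows 165 (near) and about 251 (far), spanning columns 341–495. That puts the dish at about (0.6395, 0.036), with the jar axis now at about (0.590, 0.0415). Moving over it.

```bash

python3 -m jog '[[0,0.15,0,0,0,0,50],[0,0.3,0,0,0,0,50],[-0.015,0.41,0.015,0,0,0,50],[-0.03,0.415,0.03,0,0,0,50],[-0.03,0.415,0.03,0,0,0,50],[-0.03,0.415,0.03,0,0,0,50]]'
python3 - <<'E'
from h import *
p=snap("wrist");s=r.read_state()
print(s["tcp_pos"],s["ft_force"])
plan([((.6395,.0274,.053),ori(0,np.pi/4))])
E
```

```text
t: 14.85
tcp_pos: [0.6378, 0.0285, 0.0667]
orientation: [0.653, 0.655, -0.269, 0.269]
ft_force: [0.1, 1.1, -2.2]
opening: 0.057
grasp_force: 17.7
[0.6378858  0.02875115 0.06679658] [ 0.5614784   0.79460407 -1.83560021]
[0.073 0.014 0.09 ] [ 0.001 -0.004  0.002] rows 1
```

```bash

python3 -m jog '[[0.02,0.01,0.03,0,0,0,50],[0.04,0.01,0.055,0,0,0,50],[0.06,0.01,0.075,0,0,0,50],[0.07,0.01,0.085,0,0,0,50],[0.07,0.01,0.085,0,0,0,50],[0.07,0.01,0.085,0,0,0,50]]'
python3 - <<'E'
from h import *
p=snap("wrist");s=r.read_state()
print(s["tcp_pos"],s["ft_force"])
cv2.imwrite("pics/w8.png",p["img"])
E
```

```text
t: 15.5
tcp_pos: [0.6401, 0.0273, 0.0538]
orientation: [0.653, 0.655, -0.269, 0.269]
ft_force: [-0.7, -0.7, -1.7]
opening: 0.0572
grasp_force: 17.7
[0.64016077 0.02726207 0.05391333] [-0.41806242  0.54537474 -1.53312078]
```

View pics/w8.png

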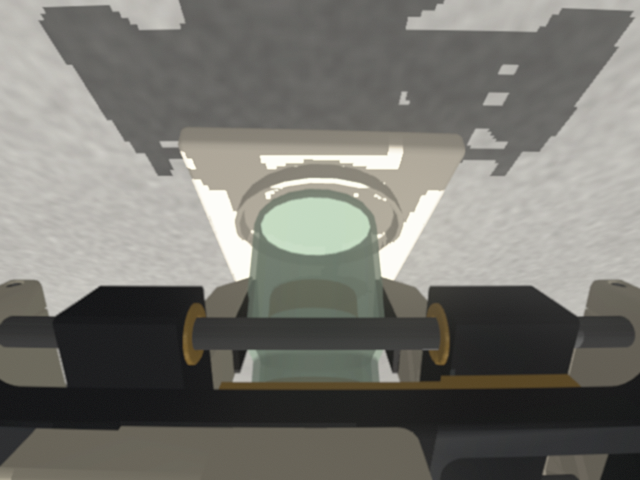

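The jar base (columns 261–371) sits inside the dish ring (237–402). I'll lower the last bit until contact.

```bash

python3 -m jog '[[0.005,0,0.005,0,0,0,50],[0.005,0,0.005,0,0,0,50],[0.005,0,0.005,0,0,0,50]]'
python3 -m jog '[[0.005,0,0.005,0,0,0,50],[0.005,0,0.005,0,0,0,50],[0.005,0,0.005,0,0,0,50]]'
python3 - <<'E'
from h import *
print(np.mean([ (snap("wrist"),r.read_state()["ft_force"])[1] for _ in range(4)],0))
E
```

```text
t: 15.85
tcp_pos: [0.6401, 0.0273, 0.053]
orientation: [0.653, 0.655, -0.268, 0.269]
ft_force: [0.2, 0.5, -1.7]
opening: 0.0567
grasp_force: 17.7
t: 16.15
tcp_pos: [0.6401, 0.0273, 0.0521]
orientation: [0.653, 0.655, -0.268, 0.269]
ft_force: [-0.4, 0.0, -2.0]
opening: 0.0568
grasp_force: 17.7
[-0.14464147 -0.11294196 -1.66607846]
```

```bash

for i in 1; do python3 -m jog '[[0.005,0,0.005,0,0,0,50],[0.005,0,0.005,0,0,0,50],[0.005,0,0.005,0,0,0,50]]'; done
python3 -m jog '[[0.005,0,0.005,0,0,0,50],[0.005,0,0.005,0,0,0,50],[0.005,0,0.005,0,0,0,50]]'
python3 - <<'E'
from h import *
print(np.mean([ (snap("wrist"),r.read_state()["ft_force"])[1] for _ in range(4)],0),r.read_state()["tcp_pos"])
E
```

```text
t: 16.65
tcp_pos: [0.6401, 0.0273, 0.0519]
orientation: [0.653, 0.655, -0.269, 0.269]
ft_force: [-1.8, 1.8, 3.6]
opening: 0.057
grasp_force: 17.9
t: 16.95
tcp_pos: [0.6402, 0.0273, 0.0518]
orientation: [0.653, 0.655, -0.269, 0.27]
ft_force: [-2.2, 1.6, 7.7]
opening: 0.0567
grasp_force: 18.0
[-3.08676015  1.96416129  8.10728677] [0.64014671 0.02723296 0.05185705]
```

```bash

python3 -m jog '[[-0.006,0,-0.006,0,0,0,50],[-0.006,0,-0.006,0,0,0,50],[-0.006,0,-0.006,0,0,0,75],[-0.006,0,-0.006,0,0,0,90],[-0.006,0,-0.006,0,0,0,90],[-0.006,0,-0.006,0,0,0,90],[-0.006,0,-0.006,0,0,0,90]]'
python3 -m jog '[[0,0,-0.2,0,0,0,90],[0,0,-0.45,0,0,0,90],[0,0,-0.7,0,0,0,90],[0,0,-0.9,0,0,0,90],[0,0,-0.9,0,0,0,90]]'
python3 - <<'E'
from h import *
p=snap("wrist");cv2.imwrite("pics/w9.png",p["img"])
print(r.read_state()["tcp_pos"])
for i in range(3):
  p=snap("wrist")
  for q,z in(("jar",.015),("jar_rim",.1),("nozzle_tip",.138),("dish",.015)):
    d=r.landmark_of(q,p)
    if d:print(q,round(d[0]["score"],2),np.round(np.array(d[0]["at"])*[640,480]),np.round(atz(p,d[0]["at"],z),4))
E
```

```text
t: 17.85
tcp_pos: [0.6401, 0.0272, 0.0513]
orientation: [0.653, 0.655, -0.268, 0.269]
ft_force: [0.3, -1.0, 0.4]
opening: 0.0889
grasp_force: 0.0
t: 18.35
tcp_pos: [0.6414, 0.1077, 0.1301]
orientation: [0.653, 0.656, -0.265, 0.27]
ft_force: [0.5, 0.6, 0.1]
opening: 0.09
grasp_force: 0.0
[0.64060923 0.10509121 0.12885688]
jar 0.87 [314. 192.] [0.64   0.0404 0.015 ]
jar_rim 0.81 [316. 291.] [0.6413 0.0375 0.1   ]
nozzle_tip 0.94 [315. 349.] [0.6407 0.0301 0.138 ]
jar 0.71 [317. 192.] [0.64   0.0367 0.015 ]
jar_rim 0.56 [316. 293.] [0.6392 0.0335 0.1   ]
nozzle_tip 0.58 [318. 349.] [0.6403 0.031  0.138 ]
jar 0.88 [315. 192.] [0.6394 0.0376 0.015 ]
jar_rim 0.97 [317. 292.] [0.6404 0.0366 0.1   ]
nozzle_tip 0.68 [318. 349.] [0.6413 0.0311 0.138 ]
```

View pics/w9.png

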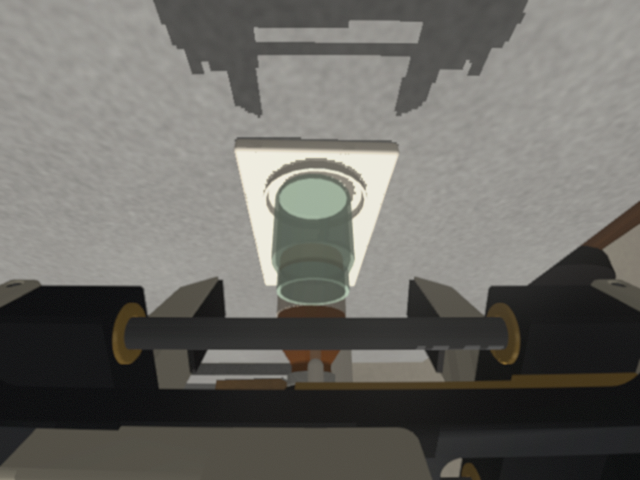

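The jar stands upright in the dish, mouth about 5 mm off the nozzle axis and let go. Next I'll go up and over to the cap.

```bash

python3 - <<'E'
from h import *
f=lambda a:ori(0,a*np.pi/180)
plan([((.6405,.11,.27),f(45)),((.6405,.10,.38),f(36)),((.6405,.04,.42),f(18)),((.6405,-.03,.42),f(0)),((.6405,-.079,.40),f(0))])
E
```

```text
[-0.791  0.005 -0.879] [ 0.001 -0.004  0.001] rows 4
[-0.707  0.    -0.589] [0.    0.105 0.   ] rows 3
[-0.6    0.     0.024] [0.    0.209 0.   ] rows 3
[-0.555  0.     0.18 ] [0.    0.209 0.   ] rows 3
[-0.408  0.     0.167] [0. 0. 0.] rows 2
```

```bash

python3 -m jog '[[-0.3,0,-0.35,0,0,0,90],[-0.79,0,-0.88,0,0,0,90],[-0.79,0,-0.88,0,0,0,90],[-0.79,0,-0.88,0,0,0,90],[-0.79,0,-0.88,0,0,0,90]]'
python3 -m jog '[[-0.7,0,-0.59,0,0.105,0,90],[-0.7,0,-0.59,0,0.105,0,90],[-0.7,0,-0.59,0,0.105,0,90],[-0.7,0,-0.59,0,0.105,0,90]]'
python3 -m jog '[[-0.6,0,0.02,0,0.21,0,90],[-0.6,0,0.02,0,0.21,0,90],[-0.6,0,0.02,0,0.21,0,90],[-0.6,0,0.02,0,0.21,0,90]]'
python3 - <<'E'
from h import *
s=r.read_state();print(s["tcp_pos"],R.from_quat(s["orientation"]).as_matrix()[:,2])
for i in range(3):
  p=collect("wrist",[])
  for q,z in(("cap_top",.302),("nozzle_tip",.138),("jar_rim",.1)):
    d=r.landmark_of(q,p)
    if d:print(q,round(d[0]["score"],2),np.round(np.array(d[0]["at"])*[640,480]),np.round(atz(p,d[0]["at"],z),4))
f=lambda a:ori(0,a*np.pi/180)
plan([((.6405,-.03,.42),f(0)),((.6405,-.079,.40),f(0))])
E
```

```text
t: 19.65
tcp_pos: [0.6403, 0.1105, 0.2714]
orientation: [0.654, 0.655, -0.267, 0.269]
ft_force: [-0.0, 0.9, -0.7]
opening: 0.0897
grasp_force: 0.0
t: 20.05
tcp_pos: [0.6405, 0.0997, 0.3805]
orientation: [0.673, 0.674, -0.215, 0.217]
ft_force: [0.0, -0.3, -0.2]
opening: 0.0899
grasp_force: 0.0
t: 20.45
tcp_pos: [0.6395, 0.0372, 0.4183]
orientation: [0.7, 0.698, -0.109, 0.108]
ft_force: [-0.9, 1.2, -0.9]
opening: 0.0898
grasp_force: 0.0
[0.63951995 0.03720886 0.41831864] [-0.00205946 -0.30319384 -0.95292668]
cap_top 0.94 [313. 301.] [ 0.6367 -0.0758  0.302 ]
nozzle_tip 0.55 [319. 131.] [0.6433 0.0368 0.138 ]
jar_rim 0.83 [316. 123.] [0.6391 0.0359 0.1   ]
cap_top 0.77 [315. 308.] [ 0.6389 -0.0766  0.302 ]
nozzle_tip 0.98 [317. 137.] [0.6388 0.0363 0.138 ]
jar_rim 0.66 [317. 127.] [0.6394 0.0377 0.1   ]
cap_top 0.71 [313. 306.] [ 0.6374 -0.0772  0.302 ]
nozzle_tip 0.78 [318. 135.] [0.6419 0.0373 0.138 ]
jar_rim 0.59 [315. 127.] [0.6378 0.0359 0.1   ]
[-0.563  0.002  0.173] [0.    0.205 0.002] rows 3
[-0.408  0.     0.167] [0. 0. 0.] rows 2
```

```bash

python3 -m jog '[[-0.56,0,0.17,0,0.205,0,90],[-0.56,0,0.17,0,0.205,0,90],[-0.56,0,0.17,0,0.205,0,90],[-0.56,0,0.17,0,0.205,0,90]]'
python3 -m jog '[[-0.4,-0.015,0.17,0,0,0,90],[-0.4,-0.015,0.4,0,0,0,90],[-0.4,-0.015,0.4,0,0,0,90],[-0.4,-0.015,0.4,0,0,0,90]]'
python3 - <<'E'
from h import *
p=snap("wrist");cv2.imwrite("pics/w10.png",p["img"]);p=snap("top");cv2.imwrite("pics/t10.png",p["img"])
s=r.read_state();print(s["tcp_pos"],s["ft_force"])
plan([((.6385,-.0775,.272),ori(0,0))])
E
```

```text
t: 21.45
tcp_pos: [0.6401, -0.0342, 0.4209]
orientation: [0.709, 0.706, -0.0, 0.001]
ft_force: [-0.6, 1.1, -0.2]
opening: 0.0897
grasp_force: 0.0
t: 21.85
tcp_pos: [0.6387, -0.0746, 0.3721]
orientation: [0.705, 0.71, -0.0, -0.001]
ft_force: [0.4, 0.4, 0.9]
opening: 0.09
grasp_force: 0.0
[ 0.63963888 -0.07502229  0.37387317] [ 0.28867243 -0.21598416  0.23179252]
[-0.021 -0.011  0.849] [ 0.001 -0.001  0.005] rows 3
```

View pics/w10.png

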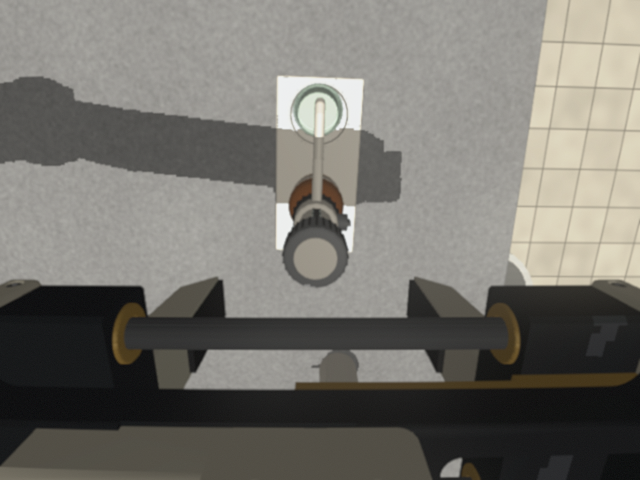

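The cap's top face is at (316,258), centred between the fingers (222 and 412), and the jar is seen under the nozzle at (320,112). I've now viewed 12 pictures, past the limit of 10, so I'll use numbers only from here.

```bash
python3 - <<'E'
from h import *
p=snap("wrist")
for z in(.300,.306):print(atz(p,(316/640,258/480),z))
for i in range(3):
  d=r.landmark_of("cap_top",p);print(d[0]["score"],np.array(d[0]["at"])*[640,480])
  p=snap("wrist")
m=r.trace("cap",p)[0];print(m["score"],np.array(m["rect"])*[640,480,640,480])
E
python3 -m jog '[[-0.02,-0.01,0.25,0,0,0,90],[-0.02,-0.01,0.5,0,0,0,90],[-0.02,-0.01,0.7,0,0,0,90],[-0.02,-0.01,0.84,0,0,0,90],[-0.02,-0.01,0.84,0,0,0,90],[-0.02,-0.01,0.84,0,0,0,90]]'
```

```text
[ 0.63994003 -0.08007456  0.3       ]
[ 0.63991124 -0.07806265  0.306     ]
0.64 [312.704 257.184]
0.83 [312.832 255.216]
0.62 [314.688 253.584]
0.76 [279.616 213.504 346.432 281.088]
t: 22.95
tcp_pos: [0.6376, -0.0804, 0.2719]
orientation: [0.706, 0.708, -0.0, -0.0]
ft_force: [0.3, -0.9, -0.3]
opening: 0.0901
grasp_force: 0.0
```

```bash

python3 -m jog '[[0,0,0,0,0,0,35],[0,0,0,0,0,0,35],[0,0,0,0,0,0,35],[0,0,0,0,0,0,35],[0,0,0,0,0,0,35],[0,0,0,0,0,0,35],[0,0,0,0,0,0,35],[0,0,0,0,0,0,35],[0,0,0,0,0,0,35],[0,0,0,0,0,0,35]]' 20
cat > f.py <<'E'
from h import *
F=[]
for _ in range(3):r.snapshot("top");F.append(r.read_state()["ft_force"])
s=r.read_state();print("F",np.mean(F,0).round(2),"z",s["tcp_pos"][2].round(4),"t",s["t"],"op",round(s["opening"],4))
E
python3 f.py
python3 -m jog '[[0,0,-0.02,0,0,0,35],[0,0,-0.04,0,0,0,35],[0,0,-0.05,0,0,0,35],[0,0,-0.05,0,0,0,35]]'; python3 f.py
```

```text
t: 23.95
tcp_pos: [0.6381, -0.0803, 0.2717]
orientation: [0.706, 0.708, 0.0, 0.001]
ft_force: [5.1, -0.4, -1.0]
opening: 0.0457
grasp_force: 20.0
F [ 5.2  -0.06 -1.01] z 0.2717 t 24.1 op 0.0455
t: 24.5
tcp_pos: [0.638, -0.0803, 0.2774]
orientation: [0.706, 0.708, 0.0, 0.0]
ft_force: [4.7, 0.1, -2.9]
opening: 0.0454
grasp_force: 20.0
F [ 5.79 -0.46 -2.44] z 0.2774 t 24.65 op 0.0453
```

```bash

cat > chk.py <<'E'
import sys
from workcell import r
F=[]
for _ in range(2):r.snapshot("top");F.append(r.read_state()["ft_force"][2])
s=r.read_state();f=sum(F)/2;print(round(s["t"],2),round(s["tcp_pos"][2],4),round(f,2),round(s["opening"],4));sys.exit(f<-5)
E
J="python3 -m jog"
{ $J '[[0,0,-0.01,0,0,0,35],[0,0,-0.01,0,0,0,35]]' >/dev/null && python3 chk.py; } &&
{ $J '[[0,0,-0.01,0,0,0,35],[0,0,-0.01,0,0,0,35]]' >/dev/null && python3 chk.py; } &&
{ $J '[[0,0,-0.01,0,0,0,35],[0,0,-0.01,0,0,0,35]]' >/dev/null && python3 chk.py; } &&
{ $J '[[0,0,-0.01,0,0,0,35],[0,0,-0.01,0,0,0,35]]' >/dev/null && python3 chk.py; } &&
{ $J '[[0,0,-0.01,0,0,0,35],[0,0,-0.01,0,0,0,35]]' >/dev/null && python3 chk.py; } &&
{ $J '[[0,0,-0.01,0,0,0,35],[0,0,-0.01,0,0,0,35]]' >/dev/null && python3 chk.py; } &&
{ $J '[[0,0,-0.01,0,0,0,35],[0,0,-0.01,0,0,0,35]]' >/dev/null && python3 chk.py; } &&
{ $J '[[0,0,-0.01,0,0,0,35],[0,0,-0.01,0,0,0,35]]' >/dev/null && python3 chk.py; }
```

```text
24.95 0.2786 -2.9 0.0455False
```

```bash
sed -i 's/sys.exit(f<-5)/sys.exit(int(f<-5))/' chk.py
J="python3 -m jog"
{ $J '[[0,0,-0.01,0,0,0,35],[0,0,-0.01,0,0,0,35]]' >/dev/null && python3 chk.py; } &&
{ $J '[[0,0,-0.01,0,0,0,35],[0,0,-0.01,0,0,0,35]]' >/dev/null && python3 chk.py; } &&
{ $J '[[0,0,-0.01,0,0,0,35],[0,0,-0.01,0,0,0,35]]' >/dev/null && python3 chk.py; } &&
{ $J '[[0,0,-0.01,0,0,0,35],[0,0,-0.01,0,0,0,35]]' >/dev/null && python3 chk.py; } &&
{ $J '[[0,0,-0.01,0,0,0,35],[0,0,-0.01,0,0,0,35]]' >/dev/null && python3 chk.py; } &&
{ $J '[[0,0,-0.01,0,0,0,35],[0,0,-0.01,0,0,0,35]]' >/dev/null && python3 chk.py; } &&
{ $J '[[0,0,-0.01,0,0,0,35],[0,0,-0.01,0,0,0,35]]' >/dev/null && python3 chk.py; } &&
{ $J '[[0,0,-0.01,0,0,0,35],[0,0,-0.01,0,0,0,35]]' >/dev/null && python3 chk.py; } &&
{ $J '[[0,0,-0.01,0,0,0,35],[0,0,-0.01,0,0,0,35]]' >/dev/null && python3 chk.py; } &&
{ $J '[[0,0,-0.01,0,0,0,35],[0,0,-0.01,0,0,0,35]]' >/dev/null && python3 chk.py; } &&
{ $J '[[0,0,-0.01,0,0,0,35],[0,0,-0.01,0,0,0,35]]' >/dev/null && python3 chk.py; } &&
{ $J '[[0,0,-0.01,0,0,0,35],[0,0,-0.01,0,0,0,35]]' >/dev/null && python3 chk.py; }
```

```text
25.25 0.2797 -2.98 0.0454
25.55 0.2809 -3.3 0.0454
25.85 0.2821 -3.16 0.0454
26.15 0.2833 -2.61 0.0459
26.45 0.2845 -2.87 0.0454
26.75 0.2857 -2.98 0.0451
27.05 0.2869 -2.96 0.0455
27.35 0.2881 -3.06 0.0456
27.65 0.2893 -2.52 0.0455
27.95 0.2905 -2.77 0.0459
28.25 0.2915 -3.39 0.0454
28.55 0.2921 -5.91 0.0455
```

```bash

python3 -m jog '[[0,0,-0.007,0,0,0,35],[0,0,-0.007,0,0,0,35],[0,0,-0.007,0,0,0,35]]'; python3 chk.py
```

```text
t: 28.85
tcp_pos: [0.638, -0.0803, 0.2924]
orientation: [0.706, 0.708, 0.0, 0.0]
ft_force: [7.4, -0.3, -7.6]
opening: 0.0456
grasp_force: 20.0
28.95 0.2924 -8.88 0.0454
```

It's against the stop: force rose from about 3 N to 8.9 N with the height nearly stalled. Now pressing home.

```bash
sed 's/f<-5/f>10/' chk.py > chd.py
python3 -m jog '[[0,0,0.04,0,0,0,35],[0,0,0.08,0,0,0,35],[0,0,0.12,0,0,0,35],[0,0,0.15,0,0,0,35],[0,0,0.17,0,0,0,35],[0,0,0.18,0,0,0,35],[0,0,0.18,0,0,0,35]]' >/dev/null; python3 chd.py &&
{ python3 -m jog '[[0,0,0.01,0,0,0,35],[0,0,0.01,0,0,0,35]]' >/dev/null && python3 chd.py; } &&
{ python3 -m jog '[[0,0,0.01,0,0,0,35],[0,0,0.01,0,0,0,35]]' >/dev/null && python3 chd.py; } &&
{ python3 -m jog '[[0,0,0.01,0,0,0,35],[0,0,0.01,0,0,0,35]]' >/dev/null && python3 chd.py; } &&
{ python3 -m jog '[[0,0,0.01,0,0,0,35],[0,0,0.01,0,0,0,35]]' >/dev/null && python3 chd.py; } &&
{ python3 -m jog '[[0,0,0.01,0,0,0,35],[0,0,0.01,0,0,0,35]]' >/dev/null && python3 chd.py; } &&
{ python3 -m jog '[[0,0,0.01,0,0,0,35],[0,0,0.01,0,0,0,35]]' >/dev/null && python3 chd.py; } &&
{ python3 -m jog '[[0,0,0.01,0,0,0,35],[0,0,0.01,0,0,0,35]]' >/dev/null && python3 chd.py; } &&
{ python3 -m jog '[[0,0,0.01,0,0,0,35],[0,0,0.01,0,0,0,35]]' >/dev/null && python3 chd.py; }
```

```text
29.75 0.2724 0.04 0.0457
30.05 0.2715 1.32 0.0458
30.35 0.2714 7.03 0.0452
30.65 0.2713 11.67 0.0452
```

```bash

python3 -m jog '[[0,0,-0.01,0,0,0,35],[0,0,-0.01,0,0,0,60],[0,0,-0.01,0,0,0,90],[0,0,-0.01,0,0,0,90],[0,0,-0.01,0,0,0,90],[0,0,-0.01,0,0,0,90],[0,0,-0.01,0,0,0,90]]'
python3 -m jog '[[0,0,-0.1,0,0,0,90],[0,0,-0.3,0,0,0,90],[0,0,-0.6,0,0,0,90],[0,0,-0.9,0,0,0,90],[0,0,-0.9,0,0,0,90],[0,0,-0.9,0,0,0,90]]'
python3 - <<'E'
from h import *
for i in range(3):
  p=snap("wrist")
  for q,z in(("cap_top",.300),("jar_rim",.1),("nozzle_tip",.138),("jar",.015)):
    d=r.landmark_of(q,p)
    if d:print(q,round(d[0]["score"],2),np.round(np.array(d[0]["at"])*[640,480]),np.round(atz(p,d[0]["at"],z),4))
m=r.trace("cap",p)[0];print(m["score"],np.array(m["rect"])*[640,480,640,480],r.read_state()["tcp_pos"])
E
```

```text
t: 31.35
tcp_pos: [0.6372, -0.0803, 0.2697]
orientation: [0.706, 0.708, -0.0, -0.0]
ft_force: [-0.2, -0.3, -0.5]
opening: 0.0876
grasp_force: 0.0
t: 31.95
tcp_pos: [0.638, -0.0805, 0.3801]
orientation: [0.706, 0.708, 0.001, 0.001]
ft_force: [0.2, -0.6, -1.1]
opening: 0.0899
grasp_force: 0.0
cap_top 0.8 [311. 248.] [ 0.6348 -0.0805  0.3   ]
jar_rim 0.78 [317. 104.] [0.6402 0.0356 0.1   ]
jar 0.76 [318. 110.] [0.6413 0.0357 0.015 ]
cap_top 0.88 [320. 250.] [ 0.6392 -0.0806  0.3   ]
jar_rim 0.69 [319. 101.] [0.6392 0.0386 0.1   ]
nozzle_tip 0.57 [320.  99.] [0.6407 0.037  0.138 ]
jar 0.85 [319. 105.] [0.6402 0.0426 0.015 ]
cap_top 0.76 [315. 248.] [ 0.6364 -0.0792  0.3   ]
jar_rim 0.78 [319. 101.] [0.6404 0.0394 0.1   ]
jar 0.92 [317. 108.] [0.6385 0.0392 0.015 ]
0.66 [281.792 210.096 349.632 275.184] [ 0.63742935 -0.08035264  0.3779864 ]
```

```bash
python3 -c "
from workcell import r
print(r.hand_in())"
```

```text
the job is handed in; nothing more can be done
None
```

The job is handed in, with no verdict returned: the jar stands upright in the dish under the nozzle, and the piston was raised to its stop (about 9 N at the wrist), pressed fully home and released, but I viewed 12 pictures against the limit of 10.

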